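# Make up the shelf-fitting kits: spacing tray and trimming tray

## Task

Make up the two kits for fitting shelves, setting each thing in the pocket that was cut to its size: the tray with three pockets gets the tape measure, standing as it does now, and the two loose pale-wood spacer blocks, the long one and the short one (not the blocks stacked at the back); the tray with two pockets gets the block plane and the cork sanding block. Leave the dowel and the marker lying among them where they are.

Things in the scene. Friction and masses are not known exactly. Their poses are not given: they have to be found in the camera images.
- fitting_tray: Fixed pale plywood tray, 140 x 226 x 22 mm (x, y, z), origin at centre of underside, with three grey-lined pockets 14 mm deep (floor at 8 mm), about 7 mm to spare all round. Centres at x = 0: tape measure's (116 along x, 50 along y) at y = +76 mm; long block's (114 x 59) at y = +5.5; short block's (89 x 64) at y = -68. Things lie with their own y along the tray's x, either way round.
- trim_tray: Fixed pale plywood tray, 174 x 200 x 22 mm (x, y, z), origin at centre of underside, with two grey-lined pockets 14 mm deep (floor at 8 mm), about 7 mm to spare all round. Plane's (62 along x, 176 along y) centred at x = +44 mm, y = 0; cork block's (76 x 124) at x = -37 mm, y = 0. Things lie with their own y along the tray's y, either way round.
- tape_measure: Yellow pocket tape measure standing on its narrow edge, 35 x 102 x 64 mm (its x, y, z) with the metal tape end that sticks out to -y; the case alone is 33 mm along x and runs from y = -21 to y = +51 mm. About 0.2 to 0.36 kg. Origin at the centre of its underside, 15 mm from the case's middle. Grip across the case (x) at y = +15 mm, some 45 mm up.
- long_block: Spacer block of pale wood, 45 x 100 x 30 mm (its x, y, z), 0.09 kg, origin at the centre of its underside. Grip across x.
- short_block: Spacer block of pale wood, 50 x 75 x 34 mm (its x, y, z), 0.09 kg, origin at the centre of its underside. Grip across x. (The two other blocks, a dark one 140 mm long with a 160 mm one on top, lie at the back and are not wanted.)
- block_plane: Small steel block plane lying on its sole, 48 x 162 x 39 mm (its x, y, z), 0.6 to 0.9 kg, origin at the centre of its underside; the flat cheeks at x = +-24 mm reach up to 34 mm. Grip across the cheeks (x); only the upper 20 mm stand above its tray pocket.
- cork_block: Cork sanding block wrapped in brown abrasive paper, 62 x 110 x 38 mm (its x, y, z), 0.07 kg, origin at the centre of its underside. Grip across x.
- dowel: Bystander: short round beech dowel lying down, 10 x 60 x 10 mm (its x, y, z), origin at the centre of its underside. Not to be moved.
- marker: Bystander: black and white marker pen lying down, 17 x 135 x 16 mm (its x, y, z), origin at the centre of its underside. Not to be moved.

How it is judged:
By the outcome, as a careful person would: the job done as asked, in the order asked, and still so for the second after the job is handed in, with the robot touching nothing.
It also fails if it takes over 134 s, if anything falls off the work surface, if the arm or the gripper's body presses on something with over 40 N, if the wrist force passes 120 N, or if a joint passes its speed limit or range.

## Robot

A 6-joint arm with a two-finger parallel gripper is mounted at the origin on the work surface; the furniture and walls round the work are solid. World frame = base frame: x ahead of the robot, y to its left, z up, the work surface at z = 0. Lengths are in mm, angles in rad, forces in N, time in s.
With the tool pointing down it reaches from about 350 to 950 mm from the base axis. Payload 17.4 kg.
Tool frame: the origin (TCP) lies midway between the tips of the shut fingers; the grasp point (between the pads) lies 19 mm behind it; z points along the fingers, y is the line along which they close (so a half turn about z gives the same grasp; the last joint's range is limited). The gripper opens to 93 mm and grips with 3 to 60 N. Pads are 15 mm wide; open, the fingers measure 128 mm over their backs; the gripper's body (75 mm by 188 mm) begins 65 mm behind the grasp point.
Start: joints at [-1.241, 0.116, 1.442, -0, 1.584, -0.038], TCP at [242.696, -629.866, 218.646] pointing down, gripper open.
Joint ranges: [-2.83, 2.83], [-0.83, 2.19], [0.07, 2.5], [-1.14, 4.28], [0.01, 3], [-2.97, 2.97]. Speed limits (rad/s): [1.89, 1.89, 2.22, 3.14, 3.14, 3.14].

## Interface

Orientations are given as a unit quaternion [w, x, y, z].
In Python, from plant import env, imaging gives the robot as it stands.
- The arm moves only by the tool servo_tool, never from a script. Its argument "series" is a list of rows, each a list of 4 numbers: the shift along the tool's x, y, z as a fraction of full scale, then the turn about the tool's z as a fraction of full scale. A call has 1 to 12 rows; each row is the pose to reach, as a shift and turn from the pose commanded when the call began, along the tool's axes at that moment; what a row does not reach only later rows make up. Full scale, the value 1, is 250 mm for a shift and 2 rad for a turn. A row lasts 1/8 s, in which the tool goes at most 62.5 mm and 10.7 degrees, less where a joint would pass 70% of its speed; a pose out of reach is approached as far as the arm can. A call with a number of a shift or a turn outside -1 to 1 is refused whole. A call with a gripper value outside its range is refused whole. "jaw" is the gripper command: -1 is fully open, 1 is shut, values between are in proportion, set as the call begins (left out, the last holds). The fingers move at their own pace and stop on an object; the grip force is fixed at half the most. Time passes only in rows, so rows that repeat a pose let the fingers close. It gives the time, the measured TCP pose, the force, the opening and the grip force at its end, in the units of the state.
- env.observe(): the state, without advancing time (a new reading comes with each control period).
- imaging.capture(name): name is "scene" or "top" or "wrist"; returns a dict with "frame" (400x640x3 uint8, blue, green, red), "fx", "fy", "cx", "cy" (pixels), "R" (3x3) and "t" (3): a world point X has camera coordinates R X + t. Camera axes: x right, y down, z forward; pixel columns grow to the right and rows downward; lengths in mm; the calibration is good to about 2 mm. A picture is of the moment at which its call begins. There is no depth.
- env.finish_job(): hands the job in; it is judged then, once.
The state is a dict: "t": time; "qpos": joint angles; "dq": joint speeds; "joint_torque": joint torques, N m; "eef_pos": TCP position; "ee_rot": TCP orientation; "force": force on the tool from outside, world axes, zero at the start; "torque": the same for the moment, N m; "grip_width": finger opening in mm; "grasp_force": force on a finger pad.
Only numpy, scipy, OpenCV 4.12 (cv2) and the standard library are available. Lean on these libraries where they do the work, as an engineer would, in place of code of your own. Each camera call takes 0.05 s, during which the arm holds its last target. There are 200 camera calls.

## Working session

There is one attempt and no reset: what is moved stays moved. The work goes in short steps, Python scripts to look and compute and a tool call to move; the robot and the scene stay as the last step left them, time stands still between calls to the robot, and variables do not carry over. Pictures are saved under pics/ and viewed, at most 14 in all, crops included, and the job is handed in when it is done.

Besides the shell and the picture viewer there is one more tool, called after "Call:" by a JSON object that holds its "api" and its "payload". servo_tool: Moves the arm, as the interface text tells. Shift numbers are shares of 250 mm and turn numbers shares of 2 rad, none past 1 either way. Its arguments: {"type":"object","properties":{"series":{"type":"array"},"jaw":{"type":"number"}},"required":["series"]}

```bash
ls; mkdir -p pics; python3 - <<'E'
from plant import env, imaging
import cv2,pickle
print(env.observe())
for n in ("top","scene"):
    c=imaging.capture(n); pickle.dump(c,open(n+".pkl","wb")); cv2.imwrite(f"pics/{n}0.png",c["frame"]); print(n,c["fx"],c["cx"],c["R"],c["t"])
E
```

```text
pics
{'t': 0.0, 'qpos': array([-1.24082957e+00,  1.16502201e-01,  1.44226612e+00, -3.92112080e-06,
        1.58400476e+00, -3.78416407e-02]), 'dq': array([-0.00162459,  0.00068302, -0.00047235, -0.00072448, -0.00200518,
       -0.00051131]), 'joint_torque': array([-2.16802859e-03, -7.21264958e+01, -6.22624612e+01,  7.78748374e-02,
        2.38928891e-02, -1.21434841e-04]), 'eef_pos': array([ 242.60821624, -629.67331444,  217.8937198 ]), 'ee_rot': array([-5.83640023e-04,  9.83137063e-01,  1.82869264e-01, -8.78409111e-05]), 'force': array([ 0.05968065, -0.99622744,  0.13981117]), 'torque': array([-0.06327371,  0.02163336,  0.01852206]), 'grasp_force': 0.0, 'grip_width': 92.85443860830674}
top 374.25946131684975 316.4158029044931 [[ 1.15859609e-04 -9.99654833e-01  2.62716967e-02]
 [-9.95188286e-01 -2.68938751e-03 -9.79440773e-02]
 [ 9.79809250e-02 -2.61339370e-02 -9.94845091e-01]] [ -3.87181633 539.85157371 927.05436436]
scene 510.1391852821976 321.14637500221454 [[-0.76297335 -0.64631811 -0.01202341]
 [-0.48446708  0.58402579 -0.65131062]
 [ 0.42797583 -0.49110771 -0.75871596]] [ 422.72913682  300.23641236 1081.9303394 ]
```

View pics/top0.png

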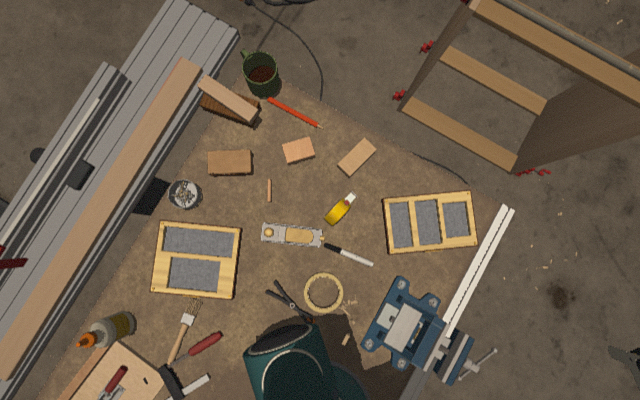

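View pics/scene0.png

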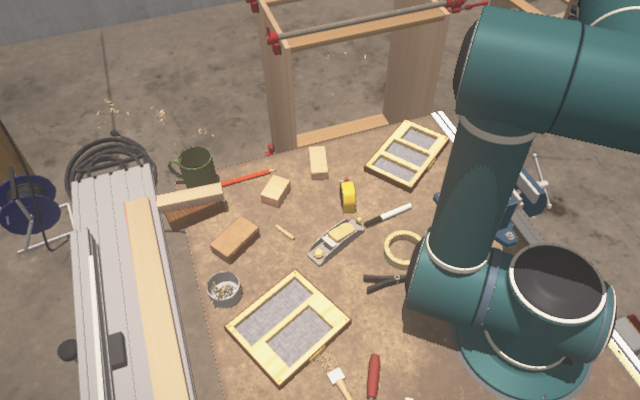

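The top view shows the trim tray at (197,259), fitting tray (430,222), cork (230,162), short block (298,150), long block (356,156), tape (340,208), plane (292,234), dowel (269,190) and marker (348,254). The scene view agrees with it.

```bash
cat > h.py <<'E'
import numpy as np,cv2,pickle
def load(n): return pickle.load(open(n+".pkl","rb"))
def ray(c,p,z):
    p=np.atleast_2d(np.asarray(p,float))
    d=np.c_[(p[:,0]-c["cx"])/c["fx"],(p[:,1]-c["cy"])/c["fy"],np.ones(len(p))]@c["R"]
    C=-c["R"].T@c["t"]
    return C+d*((z-C[2])/d[:,2])[:,None]
def proj(c,X):
    q=np.atleast_2d(X)@c["R"].T+c["t"]
    return np.c_[q[:,0]/q[:,2]*c["fx"]+c["cx"],q[:,1]/q[:,2]*c["fy"]+c["cy"]]
E
python3 - <<'E'
from h import *
c=load("top"); f=c["frame"]
cv2.imwrite("pics/top_crop.png",cv2.resize(f[125:305,145:485],None,fx=2.3,fy=2.3,interpolation=cv2.INTER_CUBIC))
hsv=cv2.cvtColor(f,cv2.COLOR_BGR2HSV)
for n,p in dict(cork=(230,162),short=(298,150),long=(356,156),tape=(338,212),plane_end=(312,244),planemid=(300,236),dowel=(269,190),bg=(320,180),pocket=(200,240),rim=(157,250),pocketF=(428,222)).items(): print(n,hsv[p[1],p[0]],f[p[1],p[0]])
E
```

```text
cork [ 14 119 171] [ 91 128 171]
short [ 15 118 212] [114 163 212]
long [ 16 110 190] [108 153 190]
tape [ 23 245 225] [  9 178 225]
plane_end [ 16  42 182] [152 168 182]
planemid [ 17 122 192] [100 153 192]
dowel [ 13 118 203] [109 150 203]
bg [ 15  89 123] [ 80 102 123]
pocket [ 15  16 128] [120 124 128]
rim [ 19 122 217] [113 180 217]
pocketF [ 10  12 128] [122 124 128]
```

View pics/top_crop.png

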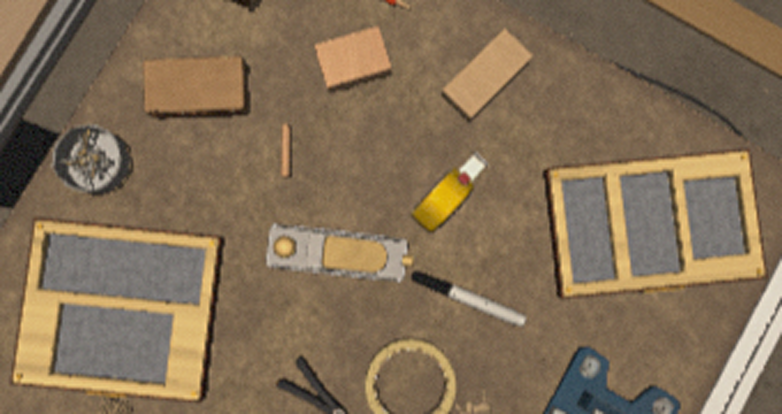

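The crop clearly shows both trays nearly axis-aligned, with the tape pocket leftmost and the plane pocket on the far side. The tape's end points up-right, and the plane's knob is at left with the marker close to its right end.

```bash
cat > loc.py <<'E'
from h import *
def meas(c,box,test,z,up=4,verbose=None):
    x0,y0,x1,y1=box
    im=cv2.resize(c["frame"][y0:y1,x0:x1],None,fx=up,fy=up,interpolation=cv2.INTER_CUBIC)
    h=cv2.cvtColor(im,cv2.COLOR_BGR2HSV).astype(int)
    m=test(h[...,0],h[...,1],h[...,2]).astype(np.uint8)
    m=cv2.morphologyEx(m,cv2.MORPH_OPEN,np.ones((5,5)))
    m=cv2.morphologyEx(m,cv2.MORPH_CLOSE,np.ones((7,7)))
    k=max(cv2.findContours(m,cv2.RETR_EXTERNAL,cv2.CHAIN_APPROX_NONE)[0],key=cv2.contourArea)
    p=(k[:,0]+.5)/up-.5+[x0,y0]
    w=ray(c,p,z)[:,:2].astype(np.float32)
    (cx,cy),(a,b),_=r=cv2.minAreaRect(w)
    bp=cv2.boxPoints(r); e=bp[1]-bp[0],bp[2]-bp[1]
    l=max(e,key=np.linalg.norm); yaw=np.arctan2(-l[0],l[1]) # own y dir = (-sin,cos)
    yaw=(yaw+np.pi/2)%np.pi-np.pi/2
    return np.array([cx,cy]),sorted([a,b]),yaw
E
python3 - <<'E'
from loc import *
c=load("top")
T=dict(cork=((200,140,262,185),lambda h,s,v:(v>142)&(s>95),19),
short=((275,130,322,170),lambda h,s,v:(v>150)&(s>80),17),
long=((330,130,382,182),lambda h,s,v:(v>150)&(s>80),15),
tape=((318,185,362,228),lambda h,s,v:(s>190)&(v>110),32),
plane=((255,218,323,252),lambda h,s,v:(v>145),17),
dowel=((262,175,277,205),lambda h,s,v:(v>150)&(s>80),5),
trim=((145,215,248,305),lambda h,s,v:(v>160)&(s>70),11),
trimP=((160,224,238,259),lambda h,s,v:(s<45)&(v>80),22),
trimC=((165,255,225,295),lambda h,s,v:(s<45)&(v>80),22),
fit=((378,185,482,260),lambda h,s,v:(v>160)&(s>70),11),
fT=((386,196,413,252),lambda h,s,v:(s<45)&(v>80),22),
fL=((412,196,442,249),lambda h,s,v:(s<45)&(v>80),22),
fS=((441,196,472,243),lambda h,s,v:(s<45)&(v>80),22),
)
for n,(b,t,z) in T.items():
    q,s,y=meas(c,b,t,z); print(n,q.round(1),np.round(s,1),round(float(y),3))
E
```

```text
cork [641.6 223.7] [ 59.8 109.6] 0.049
short [674.4  45. ] [52.5 77.9] 0.295
long [ 657.1 -108.8] [ 46.1 102.1] 0.779
tape [509.5 -55.5] [32.2 69. ] 0.819
plane [453.1  59.6] [ 50.  158.6] -0.113
dowel [568.8 121.1] [ 7.7 59.1] 1.564
trim [388.3 303.3] [181.3 203.6] -0.1
trimP [435.1 293.4] [ 60.  170.7] -0.1
trimC [354.6 301.9] [ 73.6 119.3] -0.096
fit [ 486.4 -298.8] [142.6 229.8] 0.098
fT [ 478.2 -218. ] [ 45.9 113.2] -1.472
fL [ 484.7 -287.6] [ 53.7 111.1] -1.474
fS [ 492.  -360.4] [58.  85.8] -1.476
```

```bash
cat >> h.py <<'E'
def plan(*tg):
    """rows from the present pose to each (x,y,z,psi); psi = heading of tool x"""
    from plant import env
    from scipy.spatial.transform import Rotation as Ro
    s=env.observe(); w,x,y,z=s["ee_rot"]; M=Ro.from_quat([x,y,z,w]).as_matrix()
    psi=np.arctan2(M[1,0],M[0,0])
    print("t %.2f pos %s psi %.3f F %s grip %.1f %.1f q6 %.2f"%(s["t"],s["eef_pos"].round(1),psi,s["force"].round(1),s["grip_width"],s["grasp_force"],s["qpos"][5]))
    for X in tg:
        d=(psi-X[3]+np.pi)%(2*np.pi)-np.pi
        print(X,"->",(M.T@(np.array(X[:3])-s["eef_pos"])/250).round(3),round(d/2,3))
def snap(n,f):
    from plant import imaging
    c=imaging.capture(n); pickle.dump(c,open(f+".pkl","wb")); return c
E
python3 -c "
from h import *
plan((376,-460,260,0.1),(486,-297,260,-.3))"
```

```text
t 0.10 pos [ 242.7 -629.7  218. ] psi 0.368 F [-0.1 -0.  -0.4] grip 92.8 0.0 q6 -0.04
(376, -460, 260, 0.1) -> [ 0.742 -0.442 -0.168] 0.134
(486, -297, 260, -0.3) -> [ 1.387 -0.892 -0.167] 0.334
```

Call:
{"api": "servo_tool", "payload": {"series": [[0.2, -0.12, -0.05, 0.06], [0.4, -0.24, -0.1, 0.12], [0.6, -0.36, -0.15, 0.2], [0.8, -0.5, -0.17, 0.26], [1, -0.64, -0.17, 0.33], [1, -0.64, -0.17, 0.33]]}}

```text
t: 0.85
eef_pos: [420.2, -387.8, 261.3]
ee_rot: [-0.0, 0.989, -0.145, 0.0]
force: [0.0, -0.3, -0.4]
grip_width: 92.8
grasp_force: 0.0
```

```bash
python3 -c "
from h import *
plan((480,-290,260,-.3))"
```

```text
t 0.85 pos [ 420.2 -387.8  261.3] psi -0.291 F [ 0.  -0.3 -0.4] grip 92.8 0.0 q6 1.07
(480, -290, 260, -0.3) -> [ 0.117 -0.443  0.006] 0.005
```

Call:
{"api": "servo_tool", "payload": {"series": [[0.06, -0.22, 0, 0], [0.12, -0.44, 0, 0], [0.12, -0.44, 0, 0], [0.12, -0.44, 0, 0]]}}

```text
t: 1.35
eef_pos: [478.5, -294.7, 260.9]
ee_rot: [0.0, 0.989, -0.145, -0.0]
force: [0.2, -0.2, -0.3]
grip_width: 92.7
grasp_force: 0.0
```

```bash
python3 -c "
from h import *
c=snap('wrist','w1'); cv2.imwrite('pics/w1.png',c['frame'])
print(proj(c,[[486,-297,22]]), -c['R'].T@c['t'])
plan((510,-56,200,-.752))"
```

```text
[[315.13805431 164.02462617]] [ 543.44731505 -314.61138463  426.07240224]
t 1.40 pos [ 478.3 -295.   260.9] psi -0.293 F [-0.4 -0.1  0.3] grip 92.8 0.0 q6 1.27
(510, -56, 200, -0.752) -> [-0.154 -0.952  0.244] 0.23
```

View pics/w1.png

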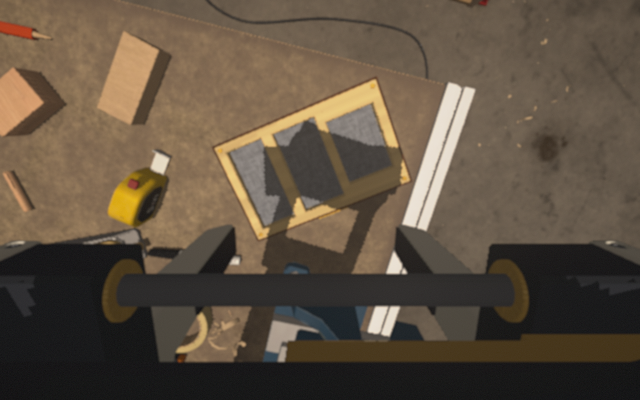

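The wrist view shows the fitting tray's top corners near (213,148), (378,78), (411,182) and (262,240). The long block's top is near (140,78), seen obliquely.

```bash
python3 -c "
from loc import *
c=load('w1')
p=ray(c,[(214,147),(378,79),(410,181),(262,238)],22)[:,:2];print(p.round(1),p.mean(0))
print([np.linalg.norm(p[i]-p[i-1]).round(1) for i in range(4)])
e=p[1]-p[0];e2=p[2]-p[3]; print([np.arctan2(v[0],-v[1]) for v in(e,e2)])
c=load('top')
"
```

```text
[[ 545.9 -175.8]
 [ 565.7 -402.8]
 [ 426.9 -413.5]
 [ 406.3 -194.1]] [ 486.21001529 -296.54619135]
[np.float64(140.8), np.float64(227.9), np.float64(139.2), np.float64(220.3)]
[np.float64(0.08684702656622856), np.float64(0.09375792878516276)]
```

Call:
{"api": "servo_tool", "payload": {"series": [[-0.04, -0.24, 0.05, 0.08], [-0.08, -0.48, 0.1, 0.16], [-0.12, -0.72, 0.15, 0.23], [-0.15, -0.95, 0.2, 0.23], [-0.15, -0.95, 0.24, 0.23], [-0.15, -0.95, 0.24, 0.23]]}}

```text
t: 2.15
eef_pos: [511.0, -56.9, 200.4]
ee_rot: [0.0, 0.93, -0.368, -0.001]
force: [0.2, -0.0, -0.4]
grip_width: 92.9
grasp_force: 0.0
```

```bash
python3 -c "
from h import *
c=snap('wrist','w2'); cv2.imwrite('pics/w2.png',c['frame'])
print(proj(c,[[509.5,-55.5,64],[509.5,-55.5,0]]), -c['R'].T@c['t'])
plan((509.5,-55.5,100,-.752),(509.5,-55.5,26,-.752))"
```

```text
[[314.53917029 188.64022196]
 [314.63046043 176.74407652]] [ 560.45020646 -103.986651    365.60295678]
t 2.20 pos [511.2 -57.3 201.1] psi -0.754 F [-0.8 -0.1 -0.6] grip 93.1 0.0 q6 2.16
(509.5, -55.5, 100, -0.752) -> [-0.01  -0.001  0.404] -0.001
(509.5, -55.5, 26, -0.752) -> [-0.01  -0.001  0.7  ] -0.001
```

View pics/w2.png

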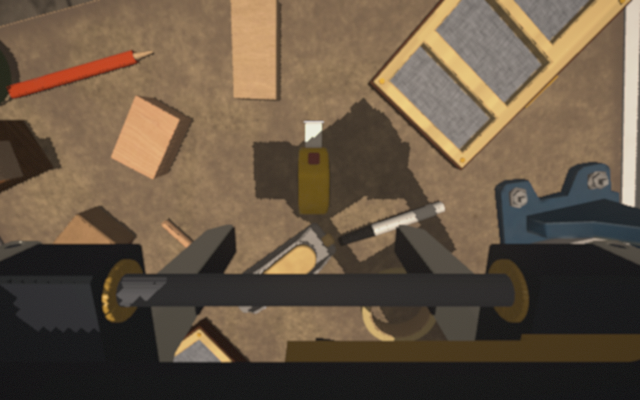

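The tape is centred between the fingers at column 314, aligned with the tool.

Call:
{"api": "servo_tool", "payload": {"series": [[-0.01, 0, 0.2, 0], [-0.01, 0, 0.4, 0], [-0.01, 0, 0.55, 0], [-0.01, 0, 0.65, 0], [-0.01, 0, 0.7, 0], [-0.01, 0, 0.7, 0], [-0.01, 0, 0.7, 0]]}}

```text
t: 3.08
eef_pos: [510.2, -54.5, 27.4]
ee_rot: [-0.0, 0.93, -0.368, 0.001]
force: [0.2, -0.7, 0.6]
grip_width: 93.0
grasp_force: 0.0
```

Call:
{"api": "servo_tool", "payload": {"series": [[0, 0, 0, 0], [0, 0, 0, 0], [0, 0, 0, 0], [0, 0, 0, 0], [0, 0, 0, 0], [0, 0, 0, 0], [0, 0, 0, 0], [0, 0, 0, 0]], "jaw": 1}}

```text
t: 4.08
eef_pos: [509.6, -54.0, 26.2]
ee_rot: [-0.0, 0.93, -0.367, 0.0]
force: [1.5, 0.8, 0.8]
grip_width: 31.5
grasp_force: 30.0
```

```bash
python3 -c "
from h import *
plan((509.5,-55.5,110,-.752),(464.2,-222.4,110,.094))"
```

```text
t 4.08 pos [509.6 -54.   26.2] psi -0.752 F [1.5 0.8 0.8] grip 31.5 30.0 q6 2.17
(509.5, -55.5, 110, -0.752) -> [ 0.004  0.005 -0.335] -0.0
(464.2, -222.4, 110, 0.094) -> [ 0.328  0.616 -0.335] -0.423
```

Call:
{"api": "servo_tool", "payload": {"series": [[0, 0, -0.1, 0], [0, 0, -0.25, 0], [0.03, 0.06, -0.34, -0.05], [0.08, 0.15, -0.34, -0.12], [0.15, 0.28, -0.34, -0.2], [0.22, 0.42, -0.34, -0.28], [0.28, 0.54, -0.34, -0.36], [0.33, 0.615, -0.335, -0.423], [0.33, 0.615, -0.335, -0.423], [0.33, 0.615, -0.335, -0.423], [0.33, 0.615, -0.335, -0.423]]}}

```text
t: 5.45
eef_pos: [464.9, -221.9, 109.8]
ee_rot: [-0.0, 0.999, 0.047, -0.0]
force: [-0.2, -0.7, -3.0]
grip_width: 31.6
grasp_force: 29.9
```

```bash
python3 -c "
from h import *
c=snap('top','t2');s=snap('scene','s2');w=snap('wrist','w3')
cv2.imwrite('pics/t2.png',np.hstack([cv2.resize(c['frame'][180:265,370:490],(480,340),interpolation=cv2.INTER_CUBIC),w['frame'][60:400,150:450]]))
plan((464.2,-222.4,50,.094),(464.2,-222.4,35,.094))"
```

```text
t 5.60 pos [ 464.9 -222.2  109.9] psi 0.094 F [ 0.   0.2 -2.6] grip 32.0 29.9 q6 0.98
(464.2, -222.4, 50, 0.094) -> [-0.003  0.001  0.24 ] -0.0
(464.2, -222.4, 35, 0.094) -> [-0.003  0.001  0.3  ] -0.0
```

View pics/t2.png

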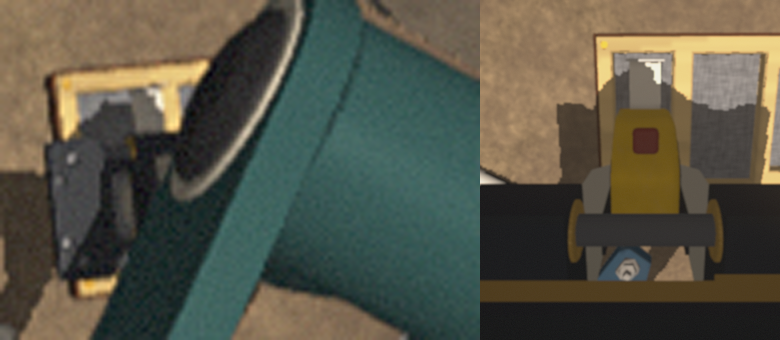

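The wrist crop shows the tape centred over its pocket (both near column 644), with its end toward the far side.

Call:
{"api": "servo_tool", "payload": {"series": [[0, 0, 0.1, 0], [0, 0, 0.2, 0], [0, 0, 0.26, 0], [0, 0, 0.29, 0], [0, 0, 0.302, 0], [0, 0, 0.302, 0], [0, 0, 0.302, 0]]}}

```text
t: 6.48
eef_pos: [465.0, -222.8, 35.0]
ee_rot: [0.0, 0.999, 0.047, 0.0]
force: [-0.3, 0.2, -3.4]
grip_width: 32.0
grasp_force: 29.9
```

Call:
{"api": "servo_tool", "payload": {"series": [[0, 0, 0, 0], [0, 0, 0, 0], [0, 0, 0, 0], [0, 0, -0.1, 0], [0, 0, -0.25, 0], [0, 0, -0.45, 0], [0, 0, -0.6, 0], [0, 0, -0.6, 0]], "jaw": 0}}

```text
t: 7.48
eef_pos: [465.7, -223.2, 187.6]
ee_rot: [0.001, 0.999, 0.047, 0.002]
force: [0.2, 0.0, -0.2]
grip_width: 46.3
grasp_force: 0.0
```

```bash
python3 -c "
from h import *
plan((600,-140,150,.78-1.571),(657,-109,150,.78-1.571))"
```

```text
t 7.47 pos [ 465.7 -223.2  187.6] psi 0.094 F [ 0.2  0.  -0.2] grip 46.3 0.0 q6 0.98
(600, -140, 150, -0.7909999999999999) -> [ 0.565 -0.281  0.152] 0.442
(657, -109, 150, -0.7909999999999999) -> [ 0.804 -0.384  0.152] 0.442
```

Call:
{"api": "servo_tool", "payload": {"series": [[0.15, -0.07, 0, 0.08], [0.35, -0.17, 0, 0.17], [0.55, -0.27, 0.05, 0.26], [0.7, -0.34, 0.1, 0.35], [0.8, -0.384, 0.15, 0.442], [0.804, -0.384, 0.15, 0.442], [0.804, -0.384, 0.15, 0.442]], "jaw": -0.6}}

```text
t: 8.35
eef_pos: [655.3, -108.6, 146.4]
ee_rot: [0.0, 0.924, -0.383, -0.0]
force: [-0.6, -0.0, 0.6]
grip_width: 74.6
grasp_force: 0.0
```

```bash
python3 -c "
from loc import *
w=snap('wrist','w4');cv2.imwrite('pics/w4.png',w['frame'][0:260])
print(proj(w,[[657,-109,30]]))
t=snap('top','t4');cv2.imwrite('pics/t4.png',cv2.resize(t['frame'][170:265,370:490],(600,475),interpolation=cv2.INTER_CUBIC))
plan((657,-109,17,-.791))"
```

```text
[[313.5475157  189.76343615]]
t 8.45 pos [ 655.3 -108.9  147.3] psi -0.789 F [-0.1  0.   0. ] grip 74.4 0.0 q6 2.16
(657, -109, 17, -0.791) -> [ 0.005 -0.004  0.521] 0.001
```

View pics/w4.png

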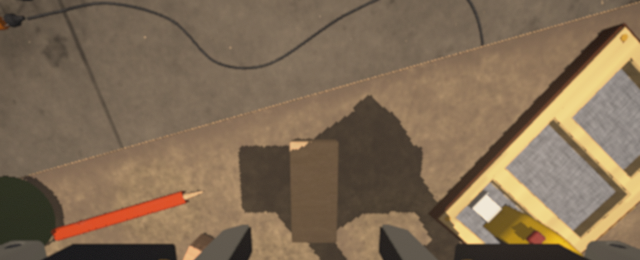

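View pics/t4.png

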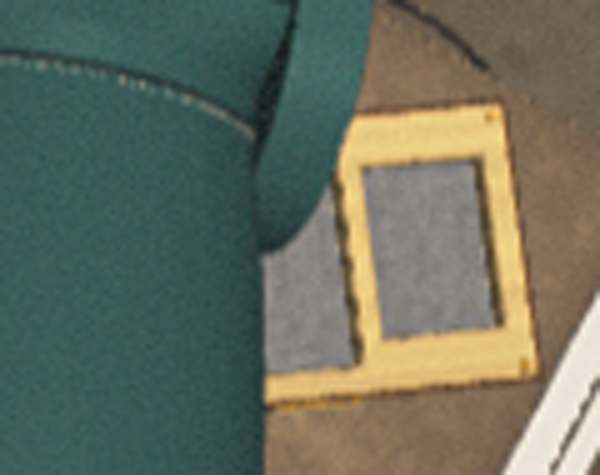

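The long block sits at (314,191) in the wrist view, within 1 px of prediction; the tape stands in its pocket.

Call:
{"api": "servo_tool", "payload": {"series": [[0.005, 0, 0.2, 0], [0.005, 0, 0.38, 0], [0.005, 0, 0.48, 0], [0.005, 0, 0.52, 0], [0.005, 0, 0.52, 0], [0.005, 0, 0.52, 0]]}}

```text
t: 9.2
eef_pos: [657.4, -109.4, 18.6]
ee_rot: [-0.0, 0.923, -0.385, 0.001]
force: [-0.2, -0.2, -0.1]
grip_width: 74.3
grasp_force: 0.0
```

Call:
{"api": "servo_tool", "payload": {"series": [[0, 0, 0, 0], [0, 0, 0, 0], [0, 0, 0, 0], [0, 0, 0, 0], [0, 0, 0, 0], [0, 0, 0, 0]], "jaw": 1}}

```text
t: 9.95
eef_pos: [656.8, -109.2, 17.0]
ee_rot: [0.0, 0.923, -0.385, 0.0]
force: [-1.5, 0.2, 2.4]
grip_width: 44.4
grasp_force: 30.0
```

```bash
python3 -c "
from loc import *
plan((657,-109,120,-.791),(485.7,-291.2,130,.094))"
```

```text
t 9.95 pos [ 656.8 -109.2   17. ] psi -0.790 F [-1.5  0.2  2.4] grip 44.4 30.0 q6 2.16
(657, -109, 120, -0.791) -> [ 0.    -0.001 -0.412] 0.0
(485.7, -291.2, 130, 0.094) -> [ 0.036  0.999 -0.452] -0.442
```

Call:
{"api": "servo_tool", "payload": {"series": [[0, 0, -0.2, 0], [0, 0.03, -0.42, 0], [0, 0.15, -0.5, -0.08], [0, 0.33, -0.5, -0.17], [0, 0.52, -0.5, -0.26], [0.02, 0.7, -0.5, -0.35], [0.03, 0.88, -0.5, -0.42], [0.036, 0.995, -0.5, -0.442], [0.036, 0.999, -0.5, -0.442], [0.036, 0.999, -0.5, -0.442], [0.036, 0.999, -0.5, -0.442]]}}

```text
t: 11.32
eef_pos: [486.2, -290.6, 141.8]
ee_rot: [-0.0, 0.999, 0.047, -0.0]
force: [-0.9, -0.1, -1.4]
grip_width: 44.9
grasp_force: 30.0
```

```bash
python3 -c "
from loc import *
w=snap('wrist','w5');cv2.imwrite('pics/w5.png',w['frame'][0:280])
plan((485.7,-291.5,26,.094))"
```

```text
t 11.38 pos [ 486.2 -290.6  141.8] psi 0.095 F [ 0.1  0.1 -1. ] grip 44.8 30.0 q6 0.89
(485.7, -291.5, 26, 0.094) -> [-0.002  0.003  0.463] 0.0
```

View pics/w5.png

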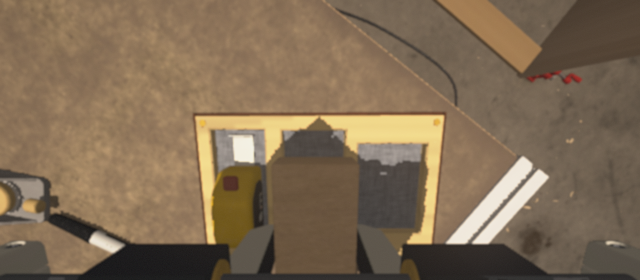

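The block is centred (column 315) over the middle pocket (column 314), and the tape stands in the left pocket.

Call:
{"api": "servo_tool", "payload": {"series": [[0, 0.003, 0.15, 0], [0, 0.003, 0.28, 0], [0, 0.003, 0.38, 0], [0, 0.003, 0.44, 0], [0, 0.003, 0.463, 0], [0, 0.003, 0.463, 0], [0, 0.003, 0.463, 0]]}}

```text
t: 12.25
eef_pos: [486.2, -292.3, 27.2]
ee_rot: [0.0, 0.999, 0.047, 0.001]
force: [1.0, -0.2, -1.5]
grip_width: 44.8
grasp_force: 30.0
```

Call:
{"api": "servo_tool", "payload": {"series": [[0, 0, 0, 0], [0, 0, 0, 0], [0, 0, 0, 0], [0, 0, -0.1, 0], [0, 0, -0.25, 0], [0, 0, -0.45, 0], [0, 0, -0.6, 0], [0, 0, -0.6, 0]], "jaw": -0.2}}

```text
t: 13.25
eef_pos: [486.6, -292.7, 179.5]
ee_rot: [0.001, 0.999, 0.047, 0.002]
force: [0.7, -0.7, 0.1]
grip_width: 55.8
grasp_force: 0.0
```

```bash
python3 -c "
from loc import *
plan((674.4,45,150,.295-1.571))"
```

```text
t 13.25 pos [ 486.6 -292.7  179.5] psi 0.094 F [ 0.7 -0.7  0.1] grip 55.8 0.0 q6 0.89
(674.4, 45, 150, -1.276) -> [ 0.874 -1.275  0.118] 0.685
```

Call:
{"api": "servo_tool", "payload": {"series": [[0.1, -0.14, 0, -0.09], [0.22, -0.32, 0, -0.18], [0.36, -0.52, 0, -0.27], [0.5, -0.72, 0, -0.36], [0.6, -0.88, 0, -0.45], [0.69, -1, 0.05, -0.54], [0.69, -1, 0.1, -0.63], [0.69, -1, 0.12, -0.72], [0.69, -1, 0.12, -0.8], [0.69, -1, 0.12, -0.886], [0.69, -1, 0.12, -0.886]], "jaw": -0.8}}

```text
t: 14.62
eef_pos: [633.7, -27.0, 145.1]
ee_rot: [-0.001, 0.596, 0.803, -0.0]
force: [-0.7, -0.3, -0.2]
grip_width: 83.8
grasp_force: 0.0
```

```bash
python3 -c "
from loc import *
plan((674.4,45,150,.295+1.571))"
```

```text
t 14.62 pos [633.7 -27.  145.1] psi 1.865 F [-0.7 -0.3 -0.2] grip 83.8 0.0 q6 -0.38
(674.4, 45, 150, 1.8659999999999999) -> [ 0.228  0.239 -0.02 ] -0.001
```

Call:
{"api": "servo_tool", "payload": {"series": [[0.12, 0.12, 0, 0], [0.228, 0.239, -0.02, 0], [0.228, 0.239, -0.02, 0], [0.228, 0.239, -0.02, 0], [0.228, 0.239, -0.02, 0]]}}

```text
t: 15.25
eef_pos: [674.2, 44.1, 150.9]
ee_rot: [-0.0, 0.596, 0.803, -0.0]
force: [0.2, -0.7, 0.2]
grip_width: 83.8
grasp_force: 0.0
```

```bash
python3 -c "
from loc import *
w=snap('wrist','w6');cv2.imwrite('pics/w6.png',w['frame'][0:260])
print(proj(w,[[674.4,45,34]]))
plan((674.4,45,17,1.866))"
```

```text
[[316.338377   191.80420973]]
t 15.30 pos [674.3  44.1 151. ] psi 1.864 F [0.6 0.3 0.4] grip 83.8 0.0 q6 -0.27
(674.4, 45, 17, 1.866) -> [0.003 0.002 0.536] -0.001
```

View pics/w6.png

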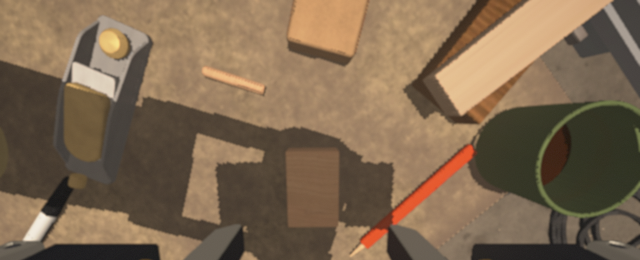

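The short block is at (313.5,187.5), about 3 mm further along tool x than predicted; the pencil stays clear of the right finger.

Call:
{"api": "servo_tool", "payload": {"series": [[0.014, 0, 0.2, 0], [0.014, 0, 0.38, 0], [0.014, 0, 0.48, 0], [0.014, 0, 0.536, 0], [0.014, 0, 0.536, 0], [0.014, 0, 0.536, 0]], "jaw": -0.55}}

```text
t: 16.05
eef_pos: [674.3, 48.2, 18.6]
ee_rot: [0.001, 0.596, 0.803, 0.001]
force: [-1.1, -1.2, -1.1]
grip_width: 72.1
grasp_force: 0.0
```

Call:
{"api": "servo_tool", "payload": {"series": [[0, 0, 0, 0], [0, 0, 0, 0], [0, 0, 0, 0], [0, 0, 0, 0], [0, 0, 0, 0], [0, 0, 0, 0]], "jaw": 1}}

```text
t: 16.8
eef_pos: [673.7, 48.2, 17.6]
ee_rot: [0.0, 0.596, 0.803, 0.0]
force: [-3.0, 0.1, 4.9]
grip_width: 49.8
grasp_force: 30.0
```

```bash
python3 -c "
from loc import *
plan((492.6,-364.4,150,.094))"
```

```text
t 16.80 pos [673.7  48.2  17.6] psi 1.866 F [-3.   0.1  4.9] grip 49.8 30.0 q6 -0.26
(492.6, -364.4, 150, 0.094) -> [-1.369 -1.173 -0.53 ] 0.886
```

Call:
{"api": "servo_tool", "payload": {"series": [[0, 0, -0.2, 0], [0, 0, -0.4, 0.02], [-0.05, -0.04, -0.55, 0.1], [-0.17, -0.15, -0.58, 0.19], [-0.3, -0.26, -0.58, 0.28], [-0.45, -0.38, -0.58, 0.37], [-0.6, -0.51, -0.58, 0.46], [-0.74, -0.64, -0.58, 0.55], [-0.85, -0.73, -0.58, 0.64], [-0.95, -0.81, -0.58, 0.73], [-0.95, -0.81, -0.58, 0.82], [-0.95, -0.81, -0.58, 0.886]]}}

```text
t: 18.3
eef_pos: [548.6, -238.3, 161.8]
ee_rot: [-0.0, 0.999, 0.044, -0.0]
force: [-0.1, 0.6, -1.1]
grip_width: 49.5
grasp_force: 30.0
```

```bash
python3 -c "
from loc import *
plan((492.6,-364.4,130,.094))"
```

```text
t 18.30 pos [ 548.6 -238.3  161.8] psi 0.088 F [-0.1  0.6 -1.1] grip 49.5 30.0 q6 1.03
(492.6, -364.4, 130, 0.094) -> [-0.267  0.483  0.127] -0.003
```

Call:
{"api": "servo_tool", "payload": {"series": [[-0.1, 0.17, 0, 0], [-0.2, 0.35, 0.03, 0], [-0.267, 0.483, 0.08, 0], [-0.267, 0.483, 0.127, 0], [-0.267, 0.483, 0.127, 0], [-0.267, 0.483, 0.127, 0]]}}

```text
t: 19.05
eef_pos: [494.3, -363.6, 130.8]
ee_rot: [0.0, 0.999, 0.047, 0.0]
force: [0.2, 0.1, -0.3]
grip_width: 49.9
grasp_force: 30.0
```

```bash
python3 -c "
from loc import *
w=snap('wrist','w7');cv2.imwrite('pics/w7.png',w['frame'][0:280])
plan((492.6,-364.6,26,.094))"
```

```text
t 19.10 pos [ 494.3 -363.7  131. ] psi 0.095 F [-0.1  0.6 -0.2] grip 49.4 30.0 q6 0.80
(492.6, -364.6, 26, 0.094) -> [-0.008  0.003  0.42 ] 0.0
```

View pics/w7.png

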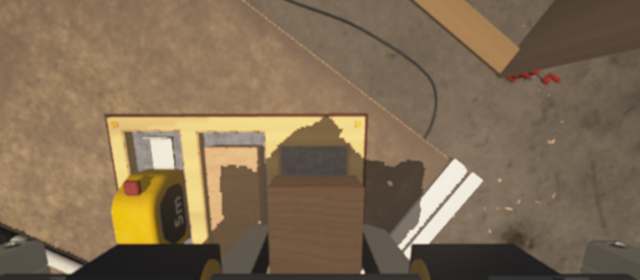

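The long block lies in its pocket; the short block (column 316) is over its own pocket (column 313).

Call:
{"api": "servo_tool", "payload": {"series": [[-0.008, 0.003, 0.14, 0], [-0.008, 0.003, 0.26, 0], [-0.008, 0.003, 0.35, 0], [-0.008, 0.003, 0.4, 0], [-0.008, 0.003, 0.42, 0], [-0.008, 0.003, 0.42, 0], [-0.008, 0.003, 0.42, 0]]}}

```text
t: 19.98
eef_pos: [492.2, -365.5, 26.2]
ee_rot: [0.0, 0.999, 0.047, 0.0]
force: [0.1, -0.2, -1.1]
grip_width: 49.7
grasp_force: 30.0
```

Call:
{"api": "servo_tool", "payload": {"series": [[0, 0, 0, 0], [0, 0, 0, 0], [0, 0, 0, 0], [0, 0, -0.1, 0], [0, 0, -0.25, 0], [0, 0, -0.45, 0], [0, 0, -0.6, 0], [0, 0, -0.6, 0]], "jaw": -0.27}}

```text
t: 20.98
eef_pos: [492.7, -366.0, 178.9]
ee_rot: [0.002, 0.999, 0.047, 0.002]
force: [0.6, -0.5, -0.5]
grip_width: 59.0
grasp_force: 0.0
```

```bash
python3 -c "
from loc import *
plan((453.1,59.6,170,-.113+1.571))"
```

```text
t 20.98 pos [ 492.7 -366.   178.9] psi 0.094 F [ 0.6 -0.5 -0.5] grip 59.0 0.0 q6 0.80
(453.1, 59.6, 170, 1.458) -> [ 0.002 -1.71   0.03 ] -0.682
```

Call:
{"api": "servo_tool", "payload": {"series": [[0, -0.15, 0, -0.08], [0, -0.35, 0, -0.16], [0, -0.58, 0, -0.25], [0, -0.8, 0, -0.34], [0, -1, 0, -0.42], [0, -1, 0, -0.51], [0, -1, 0, -0.6], [0, -1, 0, -0.682], [0, -1, 0, -0.682]], "jaw": -0.6}}

```text
t: 22.1
eef_pos: [468.2, -116.2, 174.5]
ee_rot: [-0.0, 0.746, 0.666, -0.0]
force: [-0.8, 0.0, 0.1]
grip_width: 74.4
grasp_force: 0.0
```

```bash
python3 -c "
from loc import *
plan((453.1,59.6,160,-.113+1.571))"
```

```text
t 22.10 pos [ 468.2 -116.2  174.5] psi 1.457 F [-0.8  0.   0.1] grip 74.4 0.0 q6 -0.18
(453.1, 59.6, 160, 1.458) -> [ 0.692 -0.14   0.058] -0.001
```

Call:
{"api": "servo_tool", "payload": {"series": [[0.2, -0.04, 0.02, 0], [0.42, -0.08, 0.04, 0], [0.6, -0.12, 0.058, 0], [0.692, -0.14, 0.058, 0], [0.692, -0.14, 0.058, 0], [0.692, -0.14, 0.058, 0]]}}

```text
t: 22.85
eef_pos: [453.2, 58.9, 160.7]
ee_rot: [-0.0, 0.747, 0.665, -0.0]
force: [0.5, -1.1, 0.3]
grip_width: 74.3
grasp_force: 0.0
```

```bash
python3 -c "
from loc import *
w=snap('wrist','w8');cv2.imwrite('pics/w8.png',w['frame'][0:300])
print(proj(w,[[453.1,59.6,34],[434.7,295.8,22],[391,300.3,22]]))
plan((453.1,59.6,18,1.458))"
```

```text
[[315.84404218 189.21936538]
 [261.54965608 -85.65118502]
 [208.94935888 -84.84969061]]
t 22.90 pos [453.2  58.7 160.7] psi 1.456 F [-0.4  0.6  1.7] grip 74.3 0.0 q6 0.19
(453.1, 59.6, 18, 1.458) -> [ 0.004 -0.001  0.571] -0.001
```

View pics/w8.png

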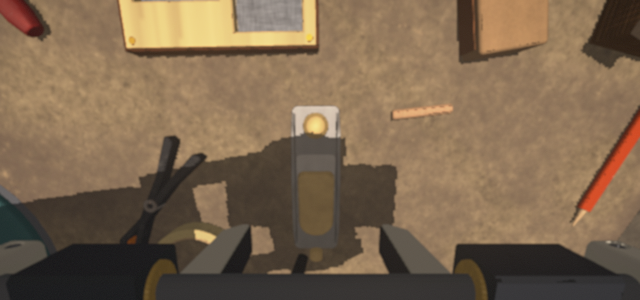

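The plane is at columns 292–340 (centre 316), rows ~107–263, aligned with the tool; the marker's cap is just behind its rear end, clear of the fingers.

Call:
{"api": "servo_tool", "payload": {"series": [[0.01, 0, 0.2, 0], [0.01, 0, 0.4, 0], [0.01, 0, 0.51, 0], [0.01, 0, 0.568, 0], [0.01, 0, 0.568, 0], [0.01, 0, 0.568, 0]]}}

```text
t: 23.65
eef_pos: [454.2, 61.8, 20.2]
ee_rot: [0.001, 0.746, 0.666, 0.001]
force: [0.3, -0.5, -0.4]
grip_width: 74.4
grasp_force: 0.0
```

Call:
{"api": "servo_tool", "payload": {"series": [[0, 0, 0, 0], [0, 0, 0, 0], [0, 0, 0, 0], [0, 0, 0, 0], [0, 0, 0, 0], [0, 0, 0, 0], [0, 0, 0, 0]], "jaw": 1}}

```text
t: 24.52
eef_pos: [453.6, 62.0, 19.2]
ee_rot: [0.0, 0.746, 0.666, 0.0]
force: [-0.5, -0.6, 5.8]
grip_width: 47.6
grasp_force: 30.0
```

```bash
python3 -c "
from loc import *
plan((434.7,295.8,110,1.471))"
```

```text
t 24.52 pos [453.6  62.   19.2] psi 1.458 F [-0.5 -0.6  5.8] grip 47.6 30.0 q6 0.19
(434.7, 295.8, 110, 1.471) -> [ 0.921 -0.18  -0.363] -0.007
```

Call:
{"api": "servo_tool", "payload": {"series": [[0, 0, -0.06, 0], [0, 0, -0.15, 0], [0, 0, -0.27, 0], [0.02, 0, -0.36, 0], [0.1, -0.02, -0.4, 0], [0.22, -0.04, -0.4, -0.007], [0.36, -0.07, -0.4, -0.007], [0.48, -0.09, -0.4, -0.007], [0.55, -0.11, -0.4, -0.007], [0.55, -0.11, -0.4, -0.007], [0.55, -0.11, -0.4, -0.007]]}}

```text
t: 25.9
eef_pos: [441.5, 201.2, 118.8]
ee_rot: [0.0, 0.741, 0.671, -0.0]
force: [0.7, 0.0, -8.7]
grip_width: 47.3
grasp_force: 30.0
```

```bash
python3 -c "
from loc import *
w=snap('wrist','w9');cv2.imwrite('pics/w9.png',w['frame'])
plan((434.7,295.8,110,1.471))"
```

```text
t 25.95 pos [441.6 201.  118.9] psi 1.471 F [ 0.2 -0.2 -8. ] grip 47.5 30.0 q6 0.47
(434.7, 295.8, 110, 1.471) -> [ 0.374 -0.065  0.035] 0.0
```

View pics/w9.png

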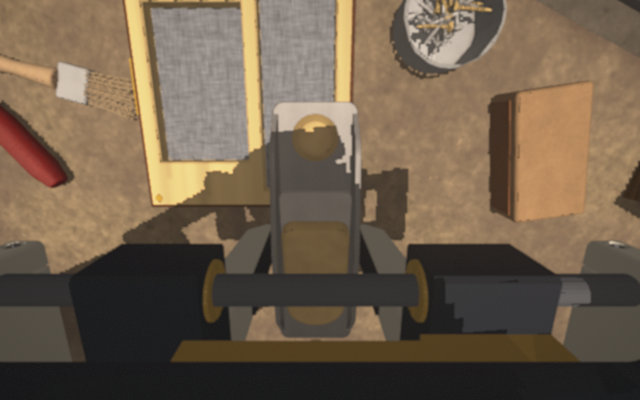

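The plane is held straight with its front edge at row 102; the trim tray's near corner is at (152,205), plane pocket columns 259–334 at row 10, cork pocket near edge at row 161, columns 163–248.

```bash
python3 -c "
from loc import *
w=load('w9')
print('tray corner',ray(w,[(152,204)],22)[0].round(1),'edges L,R at row10',ray(w,[(127,10),(352,10)],22).round(1)[:,:2].tolist())
print('plane pocket L,R rim/cork L,R',ray(w,[(258,20),(335,20),(149,20),(245,20)],22)[:,:2].round(1).tolist())
print('cork near edge',ray(w,[(205,161)],22)[0,:2].round(1), ray(w,[(205,161)],8)[0,:2].round(1))
print('plane front',ray(w,[(315,102)],125)[0].round(1), 'held sides',ray(w,[(272,110),(356,110)],125).round(1).tolist())
p=np.array([391,300.3]);a=-.1;X=np.array([np.cos(a),np.sin(a)]);Y=np.array([-np.sin(a),np.cos(a)])
print('pred corner',p-87*X-100*Y,'cork near',p-37*X-62*Y)
for n,q in dict(L=(127,10),R=(352,10),pL=(258,20),pR=(335,20),cL=(149,20),cR=(245,20)).items(): d=ray(w,[q],22)[0,:2]-p; print(n,(d@X).round(1),(d@Y).round(1))
d=ray(w,[(205,161)],22)[0,:2]-p;print(d@X,d@Y)
d=ray(w,[(152,204)],22)[0,:2]-p;print(d@X,d@Y)
"
```

```text
tray corner [294.7 209.7  22. ] edges L,R at row10 [[311.4, 363.9], [483.6, 346.8]]
plane pocket L,R rim/cork L,R [[410.7, 347.1], [470.0, 341.2], [326.6, 355.5], [400.6, 348.1]]
cork near edge [349.2 243.1] [343.9 241.7]
plane front [448.2 277.2 125. ] held sides [[426.2, 275.5, 125.0], [468.3, 271.3, 125.0]]
pred corner [294.45129596 209.48509072] cork near [347.99517405 242.30357817]
L -85.6 55.4
R 87.5 55.5
pL 14.9 48.5
pR 74.6 48.6
cL -69.6 48.5
cR 4.8 48.5
-35.90931577786083 -61.0700692454154
-86.82531938166963 -99.7389018822669
```

Call:
{"api": "servo_tool", "payload": {"series": [[0.15, -0.02, 0, 0], [0.3, -0.045, 0, 0], [0.379, -0.063, 0, 0], [0.379, -0.063, 0.04, 0], [0.379, -0.063, 0.1, 0], [0.379, -0.063, 0.12, 0], [0.379, -0.063, 0.12, 0]]}}

```text
t: 26.82
eef_pos: [435.2, 296.9, 88.3]
ee_rot: [-0.0, 0.741, 0.671, -0.0]
force: [0.9, 0.5, -7.5]
grip_width: 47.9
grasp_force: 30.0
```

```bash
python3 -c "
from loc import *
plan((435.1,297,28.5,1.471))"
```

```text
t 26.82 pos [435.2 296.9  88.3] psi 1.471 F [ 0.9  0.5 -7.5] grip 47.9 30.0 q6 0.65
(435.1, 297, 28.5, 1.471) -> [ 0.001 -0.     0.239] 0.0
```

Call:
{"api": "servo_tool", "payload": {"series": [[0, 0, 0.07, 0], [0, 0, 0.13, 0], [0, 0, 0.18, 0], [0, 0, 0.22, 0], [0, 0, 0.24, 0], [0, 0, 0.24, 0], [0, 0, 0.24, 0], [0, 0, 0.24, 0]]}}

```text
t: 27.82
eef_pos: [435.5, 297.7, 29.4]
ee_rot: [0.0, 0.741, 0.671, 0.0]
force: [-0.1, 0.4, -7.5]
grip_width: 47.7
grasp_force: 30.0
```

```bash
python3 -c "
from loc import *
s=snap('scene','s3');cv2.imwrite('pics/s3.png',cv2.resize(s['frame'][190:390,190:390],(600,600),interpolation=cv2.INTER_CUBIC))
plan((641.6,223.7,160,1.62))"
```

```text
t 27.88 pos [435.5 297.7  29.3] psi 1.472 F [ 0.2 -0.1 -8. ] grip 47.5 30.0 q6 0.65
(641.6, 223.7, 160, 1.62) -> [-0.213  0.85  -0.522] -0.074
```

Call:
{"api": "servo_tool", "payload": {"series": [[0, 0, 0.007, 0], [0, 0, 0.007, 0], [0, 0, 0.007, 0]]}}

```text
t: 28.25
eef_pos: [435.4, 297.6, 27.2]
ee_rot: [0.0, 0.741, 0.671, 0.0]
force: [-0.1, -0.6, -7.9]
grip_width: 47.9
grasp_force: 30.0
```

Call:
{"api": "servo_tool", "payload": {"series": [[0, 0, 0, 0], [0, 0, 0, 0], [0, 0, 0, 0], [0, 0, 0, 0], [0, 0, -0.1, 0], [0, 0, -0.25, 0], [0, 0, -0.4, 0], [0, 0, -0.53, 0], [0, 0, -0.53, 0]], "jaw": -0.35}}

```text
t: 29.38
eef_pos: [436.2, 298.1, 162.4]
ee_rot: [0.0, 0.741, 0.671, 0.002]
force: [-0.8, 0.3, 1.4]
grip_width: 62.9
grasp_force: 0.0
```

```bash
python3 -c "
from loc import *
plan((641.6,223.7,160,1.62))"
```

```text
t 29.38 pos [436.2 298.1 162.4] psi 1.472 F [-0.8  0.3  1.4] grip 62.9 0.0 q6 0.65
(641.6, 223.7, 160, 1.62) -> [-0.215  0.847  0.012] -0.074
```

Call:
{"api": "servo_tool", "payload": {"series": [[-0.05, 0.18, 0, -0.04], [-0.1, 0.4, 0, -0.074], [-0.15, 0.62, 0, -0.074], [-0.2, 0.8, 0, -0.074], [-0.215, 0.847, 0.01, -0.074], [-0.215, 0.847, 0.01, -0.074], [-0.215, 0.847, 0.01, -0.074]], "jaw": -0.85}}

```text
t: 30.25
eef_pos: [639.7, 223.7, 157.0]
ee_rot: [-0.0, 0.689, 0.724, -0.0]
force: [0.7, 0.1, -0.5]
grip_width: 86.3
grasp_force: 0.0
```

```bash
python3 -c "
from loc import *
w=snap('wrist','w10');t=snap('top','t10')
cv2.imwrite('pics/w10.png',np.hstack([w['frame'][40:300,180:460],cv2.resize(t['frame'][210:310,145:250],(300,260),interpolation=cv2.INTER_CUBIC)]))
print(proj(w,[[641.6,223.7,38]])-[180,40])
plan((641.6,223.7,18,1.62))"
```

```text
[[137.96701634 151.98327986]]
t 30.35 pos [639.9 223.8 157.5] psi 1.621 F [-0.3 -0.7  0.2] grip 85.9 0.0 q6 0.25
(641.6, 223.7, 18, 1.62) -> [-0.001  0.007  0.558] 0.0
```

View pics/w10.png

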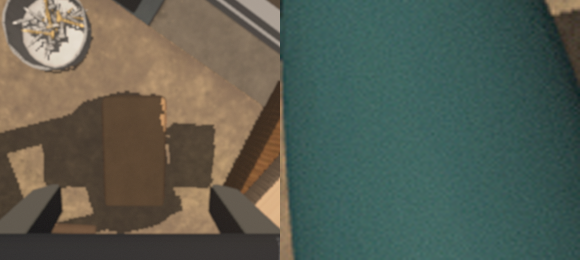

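The cork block is at (134.5,151) in the crop against (138,152) predicted, well between the fingers, so no sideways shift is needed.

Call:
{"api": "servo_tool", "payload": {"series": [[0, -0.003, 0.2, 0], [0, -0.003, 0.4, 0], [0, -0.003, 0.5, 0], [0, -0.003, 0.556, 0], [0, -0.003, 0.556, 0], [0, -0.003, 0.556, 0]]}}

```text
t: 31.1
eef_pos: [640.5, 223.5, 19.8]
ee_rot: [0.0, 0.689, 0.724, 0.001]
force: [-0.1, -0.5, 0.3]
grip_width: 86.2
grasp_force: 0.0
```

Call:
{"api": "servo_tool", "payload": {"series": [[0, 0, 0, 0], [0, 0, 0, 0], [0, 0, 0, 0], [0, 0, 0, 0], [0, 0, 0, 0], [0, 0, 0, 0]], "jaw": 1}}

```text
t: 31.85
eef_pos: [640.0, 223.1, 18.4]
ee_rot: [0.0, 0.69, 0.724, 0.0]
force: [-1.4, -0.8, 4.5]
grip_width: 60.0
grasp_force: 30.0
```

```bash
python3 -c "
from loc import *
plan((641.6,223.7,150,1.62),(355,304,130,1.471))"
```

```text
t 31.85 pos [640.  223.1  18.4] psi 1.620 F [-1.4 -0.8  4.5] grip 60.0 30.0 q6 0.25
(641.6, 223.7, 150, 1.62) -> [ 0.002  0.007 -0.527] -0.0
(355, 304, 130, 1.471) -> [ 0.379 -1.123 -0.447] 0.074
```

Call:
{"api": "servo_tool", "payload": {"series": [[0, 0, -0.2, 0], [0, 0, -0.4, 0], [0.03, -0.05, -0.53, 0], [0.1, -0.22, -0.56, 0.03], [0.18, -0.44, -0.56, 0.074], [0.25, -0.66, -0.56, 0.074], [0.32, -0.86, -0.56, 0.074], [0.36, -1, -0.56, 0.074], [0.36, -1, -0.56, 0.074], [0.36, -1, -0.56, 0.074]]}}

```text
t: 33.1
eef_pos: [386.2, 300.7, 158.2]
ee_rot: [0.0, 0.741, 0.671, 0.0]
force: [-0.0, -0.6, -0.1]
grip_width: 59.9
grasp_force: 30.0
```

```bash
python3 -c "
from loc import *
plan((355,304,100,1.471))"
```

```text
t 33.10 pos [386.2 300.7 158.2] psi 1.472 F [-0.  -0.6 -0.1] grip 59.9 30.0 q6 0.71
(355, 304, 100, 1.471) -> [ 0.001 -0.126  0.233] 0.001
```

Call:
{"api": "servo_tool", "payload": {"series": [[0, -0.08, 0.05, 0], [0, -0.126, 0.15, 0], [0, -0.126, 0.233, 0], [0, -0.126, 0.233, 0], [0, -0.126, 0.233, 0], [0, -0.126, 0.233, 0]]}}

```text
t: 33.85
eef_pos: [355.1, 304.0, 100.8]
ee_rot: [0.0, 0.741, 0.671, 0.001]
force: [0.1, -0.4, -0.4]
grip_width: 59.8
grasp_force: 30.0
```

```bash
python3 -c "
from loc import *
plan((354.8,304.2,27,1.471))"
```

```text
t 33.85 pos [355.1 304.  100.8] psi 1.471 F [ 0.1 -0.4 -0.4] grip 59.8 30.0 q6 0.75
(354.8, 304.2, 27, 1.471) -> [ 0.    -0.002  0.295] 0.0
```

Call:
{"api": "servo_tool", "payload": {"series": [[0, 0, 0.08, 0], [0, 0, 0.16, 0], [0, 0, 0.22, 0], [0, 0, 0.27, 0], [0, 0, 0.295, 0], [0, 0, 0.295, 0], [0, 0, 0.295, 0], [0, 0, 0.295, 0]]}}

```text
t: 34.85
eef_pos: [354.6, 303.9, 26.3]
ee_rot: [-0.0, 0.741, 0.671, 0.0]
force: [0.2, -0.1, -0.3]
grip_width: 59.8
grasp_force: 30.0
```

Call:
{"api": "servo_tool", "payload": {"series": [[0, 0, 0, 0], [0, 0, 0, 0], [0, 0, 0, 0], [0, 0, 0, 0], [0, 0, -0.1, 0], [0, 0, -0.25, 0], [0, 0, -0.4, 0], [0, 0, -0.6, 0], [0, 0, -0.6, 0]], "jaw": -0.5}}

```text
t: 35.98
eef_pos: [355.6, 304.7, 180.0]
ee_rot: [0.0, 0.741, 0.671, 0.003]
force: [0.4, -0.7, -0.4]
grip_width: 69.7
grasp_force: 0.0
```

```bash
python3 -c "
from loc import *
plan((480,100,250,1.471))"
```

```text
t 35.98 pos [355.6 304.7 180. ] psi 1.472 F [ 0.4 -0.7 -0.4] grip 69.7 0.0 q6 0.75
(480, 100, 250, 1.471) -> [-0.764  0.577 -0.28 ] 0.0
```

Call:
{"api": "servo_tool", "payload": {"series": [[-0.1, 0.08, -0.1, 0], [-0.3, 0.2, -0.2, 0], [-0.5, 0.35, -0.28, 0], [-0.7, 0.5, -0.28, 0], [-0.9, 0.577, -0.28, 0], [-0.95, 0.577, -0.28, 0], [-0.95, 0.577, -0.28, 0], [-0.95, 0.577, -0.28, 0]]}}

```text
t: 36.98
eef_pos: [474.3, 54.4, 245.9]
ee_rot: [-0.0, 0.741, 0.672, 0.0]
force: [-0.9, -0.0, 0.2]
grip_width: 69.6
grasp_force: 0.0
```

```bash
python3 -c "
from loc import *
from plant import env
c=snap('top','end'); cv2.imwrite('pics/end.png',c['frame'])
P=np.array([391.5,300.5]),-.1; F=np.array([486.2,-296.7]),.094
T=dict(cork=((160,255,228,298),lambda h,s,v:(v>120)&(s>95)&(v<195)&(h<18),27,P),
plane=((160,224,238,259),lambda h,s,v:(v>140),25,P),
tape=((384,190,414,256),lambda h,s,v:(s>190)&(v>110),40,F),
long=((412,190,442,252),lambda h,s,v:(h<18)&(v>120)&(s>70),23,F),
short=((441,190,474,245),lambda h,s,v:(h<18)&(v>120)&(s>70),25,F),
dowel=((262,175,277,205),lambda h,s,v:(v>150)&(s>80),5,P))
for n,(b,t,z,(o,a)) in T.items():
    try:
        q,s,y=meas(c,b,t,z); X=np.array([np.cos(a),np.sin(a)]);Y=np.array([-X[1],X[0]])
        print(n,q.round(1),'local',((q-o)@X).round(1),((q-o)@Y).round(1),np.round(s,1),'yaw',round(float(y-a),3))
    except Exception as e: print(n,e)
a=load('top')['frame'].astype(int);d=np.abs(a-c['frame']).max(2)>40
print('marker change',d[240:270,322:375].mean(),'dowel',d[178:204,262:277].mean(), env.observe()['force'])
"
```

```text
cork [351.5 307.6] local -40.5 3.1 [ 61.9 107. ] yaw 0.006
plane [436.1 326.9] local 41.8 30.7 [ 86.6 126.9] yaw 0.101
tape [ 465.9 -231.2] local -14.1 67.1 [34.3 67.4] yaw -1.538
long [ 481.1 -298. ] local -5.2 -0.9 [ 47.7 103.7] yaw -1.565
short [ 488.7 -372.8] local -4.7 -76.0 [52.6 79.5] yaw -1.571
dowel max() iterable argument is empty
marker change 0.4119496855345912 dowel 0.9641025641025641 [-0.09944734  0.83278968 -0.23139819]
```

Call:
{"api": "servo_tool", "payload": {"series": [[-0.2, 0, 0, 0.05], [-0.4, 0, 0, 0.1], [-0.6, 0, 0, 0.15], [-0.8, 0, 0, 0.2], [-1, 0, 0, 0.25], [-1, 0, 0, 0.25], [-1, 0, 0, 0.25]]}}

```text
t: 37.9
eef_pos: [450.2, -194.5, 246.1]
ee_rot: [-0.0, 0.884, 0.468, 0.0]
force: [0.4, -0.6, 0.3]
grip_width: 69.6
grasp_force: 0.0
```

Call:
{"api": "servo_tool", "payload": {"series": [[-0.2, 0.1, 0, 0.05], [-0.4, 0.2, 0, 0.1], [-0.6, 0.3, 0, 0.15], [-0.8, 0.4, 0, 0.2], [-1, 0.5, 0, 0.25], [-1, 0.5, 0, 0.25], [-1, 0.5, 0, 0.25]]}}

```text
t: 38.78
eef_pos: [413.2, -471.0, 246.1]
ee_rot: [-0.0, 0.972, 0.235, 0.0]
force: [0.1, 0.6, 1.1]
grip_width: 69.7
grasp_force: 0.0
```

```bash
python3 -c "
from loc import *
from plant import env
print(env.observe()['eef_pos'])
c=snap('top','end2'); o=load('top')
P=np.array([391.5,300.5]),-.1
T=dict(cork=((160,255,228,298),lambda h,s,v:(v>120)&(s>95)&(v<195)&(h<18),33,P),
plane=((160,224,238,259),lambda h,s,v:(v>145)&(s<75),34,P))
for n,(b,t,z,(q0,a)) in T.items():
    q,s,y=meas(c,b,t,z); X=np.array([np.cos(a),np.sin(a)]);Y=np.array([-X[1],X[0]])
    print(n,q.round(1),'local',((q-q0)@X).round(1),((q-q0)@Y).round(1),np.round(s,1),'yaw',round(float(y-a),3))
for k in (o,c):
    print('dowel',meas(k,(258,175,281,205),lambda h,s,v:(v>145)&(s>80),5)); print('marker',meas(k,(330,240,378,270),lambda h,s,v:(v>150)&(s<60),8))
"
```

```text
[ 413.19289003 -471.02663725  246.09038421]
cork [351.9 303.8] local -39.8 -0.7 [ 61.1 109.6] yaw 0.002
plane [439.3 339.4] local 43.7 43.5 [42.5 57. ] yaw 0.011
dowel (array([568.4977417 , 121.32460022]), [8.433504104614258, 59.71818161010742], np.float32(1.5650212))
marker (array([ 392.89929199, -106.69963074]), [13.370504379272461, 89.76498413085938], np.float32(-0.39986098))
dowel (array([568.50097656, 121.32061768]), [8.52788257598877, 59.7228889465332], np.float32(1.5655414))
marker (array([ 392.89254761, -106.69476318]), [13.659740447998047, 89.76416778564453], np.float32(-0.3965218))
```

```bash
python3 -c "
from plant import env
print(env.finish_job())"
```

```text
the job is handed in; nothing more can be done
None
```

I placed all five things in their pockets, in the order asked, and handed the job in at about 39 s; the dowel and marker measured unmoved. I didn't view a final picture of the trays: the seating rests on top-camera measurements and on free lowering into each pocket, with only the plane's front end measured.

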